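Load the wire dispenser: spool into the dish, keeper over it, axle pin down through

TASK

Load the wire spool into the dispenser: lift the brass wire spool off its storage spindle and set it flat in the dispenser's round dish while the keeper is open, then swing the keeper fully shut over it, then take the axle pin out of the rack and put it down through the keeper's eye, the spool and the hole in the base until its head rests on the keeper. Let go of everything, and leave the padlocks, tape roll, punch, screwdriver and oil bottle where they are.

Things in the scene. Friction and masses are not known exactly. Their poses are not given: they have to be found in the camera images.
- dispenser: Blue wire dispenser, fixed. Block 100 x 90 x 30 mm high; origin: its underside centre, z up. Over the origin a round dish (rim 5 mm high, inner diameter 65 mm, outer 77; floor 30 mm above the table) with a 15 mm hole right through the block at its centre. A hinge post (diameter 24 mm, up to 97 mm above the table) stands 95 mm from the origin along its +x.
- dish (a point): Centre of the dish floor and mouth of the 15 mm bearing hole, 30 mm above the table; axes as the dispenser's.
- keeper (a joint): Keeper: flat steel bar 34 x 10 mm, top 107 mm above the table, that swings level about the hinge post and ends 110 mm from the pivot. 0 = shut against its stop: the bar lies from the post along the dispenser's -x, its eye over the dish centre. Grows (rad, counter-clockwise from above, free end to the dispenser's -y) as it opens, to 2.2. Light friction; stays where left.
- keeper_pivot (a point): Hinge axis of the keeper, at the height of the bar's top (107 mm).
- keeper_eye (a point): Centre of the top mouth of the keeper's eye, a 15 mm round hole through the bar 95 mm from the pivot, 107 mm above the table.
- keeper_knob (a point): Middle of the keeper's round upright knob (diameter 18 mm, from 115 to 139 mm above the table; this point 127 mm), 45 mm from the pivot on the bar's centre line.
- spool: Spool of brass wire with two black flanges, 58 mm diameter and 60 mm high, with a bore of 22 mm right through along its z; 0.2 to 0.4 kg. Origin: centre of its underside. Starts upright on one of the stand's two spindles.
- stand: Wooden storage stand, fixed: base 90 x 170 x 14 mm high, origin at its underside centre; two upright steel spindles of 14 mm diameter, tops 90 mm above the table, at y = -45 and +45 mm in its frame. One holds the spool, the other the tape roll (which is which varies).
- tape_roll: Roll of pale paper tape, 68 mm diameter, 24 mm high, on the other spindle; leave it. Origin: centre of its underside.
- pin: Steel axle pin, 137 mm long, standing in one of the rack's holes: shaft 12 mm diameter, 95 mm long, tapered nose; above it a round head 24 mm diameter, 42 mm high, to grip. Origin: the nose tip at the bottom; z along the pin towards the head. In the rack its tip is 5 mm above the table and the head's underside rests 100 mm above the table.
- rack: Wooden tool rack, fixed: 60 x 140 mm, top 100 mm above the table, origin at its underside centre; two holes at y = -35 and +35 mm in its frame. One holds the axle pin, the other the punch (which is which varies).
- punch: Dark punch standing in the other rack hole, with a slimmer and longer head (17 mm diameter, 65 mm high, top 165 mm above the table); leave it. Origin: its tip.
- padlock_a: Brass padlock standing on the table, 22 x 46 mm, 72 mm high; origin: underside centre; leave it.
- padlock_b: Brass padlock like padlock_a; leave it.
- padlock_c: Larger brass padlock, 22 x 58 mm, 90 mm high; leave it.
- screwdriver: Screwdriver lying on the table, 180 mm long; leave it.
- oil_bottle: White oil bottle, 48 mm diameter, 125 mm high, standing; origin: underside centre; leave it.
Not all that is in view belongs to the job. Leave any purple look-alike of the pin alone. What is shaped like the spool but orange is not meant.

How it is judged:
On the way, in this order (a step that is already met when the one before it is completed fails the run):
1. the spool is off its spindle and flat in the dish, with the keeper still open (horizontal distance between spool and dish below 0.008 m and z of spool in the frame of dish below 0.004 m and angle between spool's own z axis and vertical below 0.06 rad and value of joint keeper above 0.5 rad), for 0.2 s.
2. the keeper is swung shut over the spool (horizontal distance between spool and dish below 0.008 m and z of spool in the frame of dish below 0.004 m and angle between spool's own z axis and vertical below 0.06 rad and value of joint keeper below 0.06 rad), for 0.2 s.
3. the axle pin is down through the eye, the spool and the base hole (all of step 2 and horizontal distance between pin and dish below 0.005 m and z of pin in the frame of dish below -0.013 m and angle between pin's own z axis and vertical below 0.06 rad), for 0.2 s.
At the end, for the whole second after the job is handed in: Spool flat in the dish (within 8 mm of its centre, at most 4 mm above the floor); keeper shut to within 0.06 rad; pin through eye, spool and base hole, its tip within 5 mm of the hole axis and at least 13 mm below the dish floor (18 = home); both within 0.06 rad of upright and at rest (all of step 3 and linear speed of each of spool, pin below 0.02 m/s); the robot touches nothing.
It fails at once if a padlock is moved by more than 30 mm (distance of any of padlock_a, padlock_b, padlock_c from where it was at the start of the episode above 0.03 m).
It fails at once if the tape roll is moved by more than 30 mm (distance of tape_roll from where it was at the start of the episode above 0.03 m).
It fails at once if the punch is moved by more than 30 mm (distance of punch from where it was at the start of the episode above 0.03 m).
It fails at once if the screwdriver is moved by more than 30 mm (distance of screwdriver from where it was at the start of the episode above 0.03 m).
It fails at once if the oil bottle is moved by more than 30 mm (distance of oil_bottle from where it was at the start of the episode above 0.03 m).
It also fails if it takes over 72 s, if anything falls off the work surface, if the arm or the gripper's body presses on something with over 40 N, if the wrist force passes 120 N, or if a joint passes its speed limit or range.

ROBOT

A 6-joint arm with a two-finger parallel gripper is mounted at the origin on the work surface. World frame = base frame: x ahead of the robot, y to its left, z up, the work surface at z = 0. Lengths are in m, angles in rad, forces in N, time in s.
With the tool pointing down it reaches from about 0.4 to 0.825 m from the base axis. Payload 7 kg.
Tool frame: the origin (TCP) lies at the very end of the fingers, on their centre line; the grasp point (between the pads) lies 19 mm behind it (arm.grasp_offset is the distance from the TCP to the grasp point, in m); z points along the fingers, y is the line along which they close (so a half turn about z gives the same grasp; the last joint's range is limited). The gripper opens to 88 mm and grips with 3 to 60 N. Pads are 19 mm wide; open, the fingers measure 130 mm over their backs; the gripper's body (78 mm by 193 mm) begins 47 mm behind the grasp point.
Start: joints at [0.288, 0.359, 0.012, 0, -1.224, -0.288], TCP at [0.675, -0, 0.227] pointing down, gripper open.
Joint ranges: [-3.07, 3.07], [-1.43, 2.12], [-1.02, 1.25], [-3.03, 1.67], [-3.05, -0], [-3.03, 3.03]. Speed limits (rad/s): [2.39, 2.39, 3.01, 3.14, 3.14, 3.14].

INTERFACE

Orientations are given as [roll, pitch, yaw] about the fixed x, y, z axes, in that order (R = Rz(yaw) Ry(pitch) Rx(roll)).
In Python, from station import get_state, cams, arm, nets gives the robot as it stands.
- The arm moves only by the shell command python3 -m creep 'ROWS' [FORCE]. ROWS is a JSON object of lists of equal length, an entry for each row: "translation": the shift along the world's x, y, z in mm, a list of three; "spin": the turn about the world's z in rad; "gripper": the opening, from 0 (shut) to 1 (fully open). In form: {"translation": [[dx, dy, dz], ...], "spin": [spin, ...], "gripper": [gripper, ...]}. A call has 1 to 8 rows; each row shifts and turns the commanded pose from where the row before left it; what a row does not reach is not made up. A row lasts 1/10 s, in which the tool goes at most 50 mm and 8.59 degrees, less where a joint would pass 70% of its speed; a pose out of reach is approached as far as the arm can. A call is refused whole if a number of a shift passes 50 or a number of a turn 0.15, either way. A call with a gripper value outside its range is refused whole. The fingers move at their own pace and stop on an object; FORCE is the grip in N (left out, the last holds). Time passes only in rows, so rows that do not move let the fingers close. It gives the time, the measured TCP pose, the force, the opening and the grip force at its end, in the units of the state.
- get_state(): the state, without advancing time (a new reading comes with each control period).
- cams.grab_frame(name): name is "scene" or "side" or "wrist"; returns a dict with "img" (400x640x3 uint8, red, green, blue), "mtx" (3x3 intrinsics, pixels), "D" ([k1, k2, p1, p2, k3] as OpenCV has them; the pictures are not rectified), "R" (3x3) and "t" (3): a world point X has camera coordinates R X + t. Camera axes: x right, y down, z forward; pixel columns grow to the right and rows downward; lengths in m; the calibration is good to about 2 mm. A picture is of the moment at which its call begins. There is no depth.
- arm.job_done(): hands the job in; it is judged then, once.
Trained networks look in the newest picture that a camera, given by its name, has taken for a name from the list of things; names that differ only in an ending like _2 or _b are one class to them, and where a whole thing is asked for, a point or a joint stands for the part that bears it (a point fixed in the world has none). Each returns a list of dicts, best first, with "confidence" (0 to 1); they miss things now and then, are a little off and sometimes report something else, mostly with a low value. They report only what shows in the picture. A call takes as long as a camera call. They do not tell look-alikes from the thing itself.
- nets.search_frame(camera, label): "centre" ([x, y, z] in m, in world coordinates, good to about 4 mm: the middle of the surface that is visible of it).
- nets.pinpoint(camera, label): "centre" ([x, y, z] in m, in world coordinates, good to about 4 mm: a listed point, or the origin of a listed thing).
The state is a dict: "t": time; "q": joint angles; "qd": joint speeds; "joint_efforts": joint torques, N m; "eef_pos": TCP position; "ee_rot": TCP orientation; "force": force on the tool from outside, world axes, zero at the start; "moment": the same for the moment, N m; "width": finger opening in m; "gripper_force": force on a finger pad.
Only numpy, scipy, OpenCV 4.12 (cv2) and the standard library are available. Lean on these libraries where they do the work, as an engineer would, in place of code of your own. Each camera call takes 0.05 s, during which the arm holds its last target. There are 200 camera calls.

## Working session

There is one attempt and no reset: what is moved stays moved. The work goes in short steps, Python scripts to look and compute and a shell command to move; the robot and the scene stay as the last step left them, time stands still between calls to the robot, and variables do not carry over. Pictures are saved under pics/ and viewed, at most 10 in all, crops included, and the job is handed in when it is done.

```bash
mkdir -p pics
cat > h.py <<'E'
import numpy as np, cv2
from station import get_state, cams, arm, nets
def tri(obs):
    # obs: list of (frame, (u,v)) -> world point
    A=[];b=[]
    for f,p in obs:
        n=cv2.undistortPoints(np.array([[p]],float),np.array(f["mtx"]),np.array(f["D"]))[0,0]
        R=np.array(f["R"]);t=np.array(f["t"])
        for i in (0,1):
            A.append(R[i]-n[i]*R[2]);b.append(n[i]*t[2]-t[i])
    return np.linalg.lstsq(np.array(A),np.array(b),rcond=None)[0]
def plane(f,p,z):
    n=cv2.undistortPoints(np.array([[p]],float),np.array(f["mtx"]),np.array(f["D"]))[0,0]
    R=np.array(f["R"]);t=np.array(f["t"]);c=-R.T@t;d=R.T@np.array([n[0],n[1],1.])
    return c+d*(z-c[2])/d[2]
def proj(f,X):
    return cv2.projectPoints(np.array([X],float),cv2.Rodrigues(np.array(f["R"]))[0],np.array(f["t"],float),np.array(f["mtx"]),np.array(f["D"]))[0][0,0]
def save(f,n): cv2.imwrite(n,cv2.cvtColor(f["img"],cv2.COLOR_RGB2BGR))
E
python3 - <<'E'
from h import *
import pickle
fr={}
for c in("scene","side","wrist"):
    fr[c]=cams.grab_frame(c); print(c,(-np.array(fr[c]["R"]).T@fr[c]["t"]).round(3))
    for l in["dish","keeper_pivot","keeper_eye","keeper_knob","spool","stand","tape_roll","pin","rack","punch","padlock_a","oil_bottle","screwdriver"]:
        print(l,[(np.round(d["centre"],3).tolist(),round(d["confidence"],2),proj(fr[c],d["centre"]).astype(int).tolist()) for d in nets.pinpoint(c,l)[:4]])
pickle.dump(fr,open("fr.pkl","wb"))
for c in fr: save(fr[c],f"pics/{c}0.png")
print(get_state())
E
```

```text
scene [1.3   0.009 1.288]
dish [([0.481, 0.294, 0.025], 0.92, [422, 184]), ([0.55, -0.048, 0.014], 0.71, [310, 206]), ([0.475, -0.287, 0.001], 0.57, [234, 188]), ([0.537, 0.04, 0.011], 0.2, [339, 202])]
keeper_pivot [([0.566, 0.25, 0.107], 0.68, [414, 193])]
keeper_eye [([0.527, 0.162, 0.104], 0.9, [382, 183]), ([0.726, -0.179, -0.001], 0.23, [264, 262])]
keeper_knob [([0.545, 0.205, 0.126], 0.71, [398, 183])]
spool [([0.538, 0.041, 0.01], 0.63, [340, 203]), ([0.71, 0.166, 0.003], 0.6, [384, 256]), ([0.421, 0.092, 0.0], 0.59, [355, 172])]
stand []
tape_roll [([0.551, -0.052, 0.01], 0.58, [309, 207])]
pin [([0.563, -0.291, 0.002], 0.68, [230, 212])]
rack [([0.477, -0.285, -0.001], 0.82, [235, 189]), ([0.528, 0.16, 0.102], 0.21, [381, 183])]
punch [([0.467, -0.252, 0.01], 0.65, [245, 184])]
padlock_a [([0.71, 0.168, 0.0], 0.83, [385, 256]), ([0.515, 0.15, -0.002], 0.65, [375, 198]), ([0.476, -0.147, -0.0], 0.61, [279, 188])]
oil_bottle []
screwdriver [([0.726, -0.179, -0.0], 0.83, [264, 262])]
side [ 0.395 -0.724  0.77 ]
dish [([0.48, 0.295, 0.03], 0.59, [271, 151])]
keeper_pivot [([0.
[... 1384 characters left out ...]

{'t': 2.1, 'q': array([ 2.88102850e-01,  3.58584911e-01,  1.18888880e-02, -7.23302623e-06,
       -1.22412066e+00, -2.88124309e-01]), 'qd': array([ 7.78203111e-04,  1.97934184e-05, -4.68201793e-04,  1.08569786e-03,
        1.03665434e-03,  1.79997140e-03]), 'joint_efforts': array([ 1.46719278e-03, -5.82369268e+01,  2.93289649e+01,  7.00224906e+00,
        1.23629981e-02, -4.81778807e-05]), 'eef_pos': array([ 6.74963152e-01, -1.83536280e-05,  2.26564859e-01]), 'ee_rot': array([ 3.14157120e+00,  7.37858313e-07, -1.57082024e+00]), 'force': array([-0.09489535, -0.11863955,  0.53837528]), 'moment': array([ 0.04454816, -0.03419879,  0.04627803]), 'gripper_force': 0.0, 'width': 0.0876548615406709}
```

View pics/scene0.png

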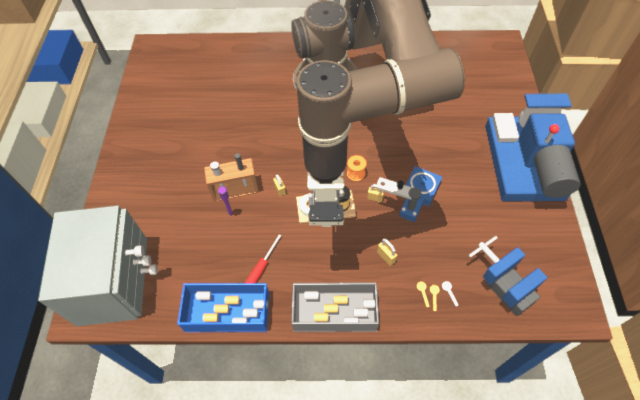

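View pics/side0.png

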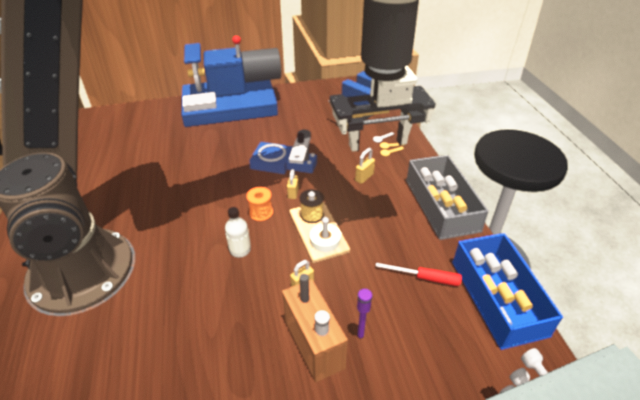

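Scene: the dispenser is at (422,184). The side picture shows two spool shapes: brass on the stand at (311,207) and orange at (259,204). Brass on a spindle fits the description, orange is excluded. It also shows three pin shapes: grey head in the rack at (322,320), dark slim punch at (305,287) and the purple look-alike at (363,310). Grey and wide in the rack is the one. I'll confirm in one crop.

Run:
```python
import pickle,cv2
fr=pickle.load(open("fr.pkl","rb"))
im=fr["side"]["img"][180:380,225:405,::-1]
cv2.imwrite("pics/crop1.png",cv2.resize(im,None,fx=3,fy=3,interpolation=cv2.INTER_CUBIC))
```

```text
(no output)
```

View pics/crop1.png

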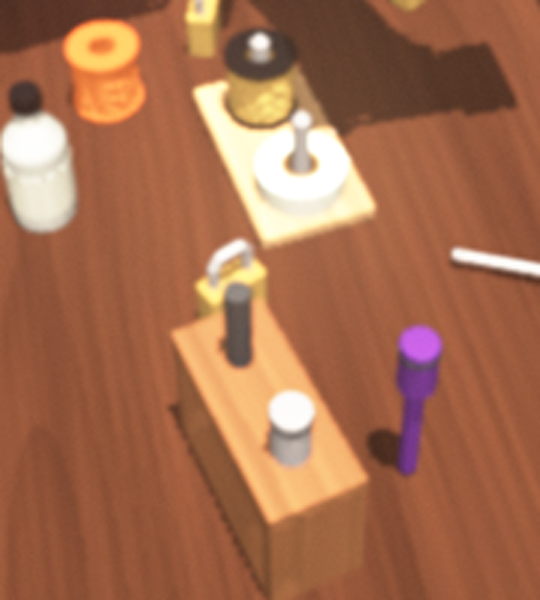

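```bash
python3 -m creep '{"translation":[[-50,30,0],[-50,30,0],[-35,30,0],[0,0,0],[0,0,0]],"spin":[0.1,0.035,0,0,0],"gripper":[1,1,1,1,1]}'
cat > look.py <<'E'
import sys
from h import *
n,*ls=sys.argv[1:]
f=cams.grab_frame("wrist"); save(f,f"pics/{n}.png")
import pickle; pickle.dump(f,open(n+".pkl","wb"))
for l in ls:
    print(l,[(np.round(d["centre"],4).tolist(),round(d["confidence"],2),proj(f,d["centre"]).astype(int).tolist()) for d in nets.pinpoint("wrist",l)[:3]],[np.round(d["centre"],4).tolist() for d in nets.search_frame("wrist",l)[:2]])
s=get_state(); print(s["t"],s["eef_pos"].round(4),s["ee_rot"].round(3),"w",s["width"])
E
python3 look.py w1 spool tape_roll stand keeper_eye
```

```text
t: 2.6
eef_pos: [0.554, 0.0823, 0.2275]
ee_rot: [-3.14, 0.0, -1.434]
force: [0.2, -0.1, -0.3]
width: 0.0878
gripper_force: 0.0
spool [([0.5411, 0.045, 0.0128], 0.76, [336, 150]), ([0.4211, 0.0913, -0.0036], 0.69, [414, 193]), ([0.4779, 0.292, -0.0009], 0.4, [351, 307])] [[0.544, 0.0421, 0.0727], [0.4254, 0.0878, 0.0575]]
tape_roll [([0.5534, -0.0552, 0.0158], 0.94, [339, 64]), ([0.4796, 0.2924, 0.0304], 0.48, [352, 321])] [[0.5513, -0.0533, 0.0384]]
stand [([0.5472, -0.0025, 0.0007], 0.56, [336, 111])] [[0.5507, -0.0063, 0.0132]]
keeper_eye [([0.5245, 0.158, 0.1069], 0.81, [339, 266])] [[0.5417, 0.1963, 0.1068], [0.5508, -0.0037, 0.0133]]
3.05 [0.5545 0.081  0.2262] [ 3.141 -0.    -1.437] w 0.08743720204513664
```

View pics/w1.png

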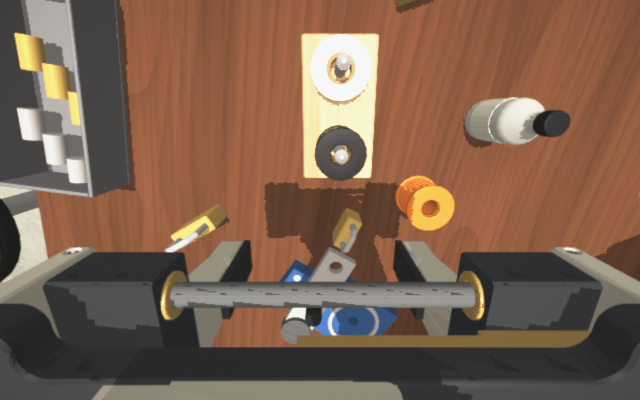

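The crop confirms it: the spool is brass with black flanges, and the pin is the wide grey head at the rack's outer end. The wrist view shows the spool flange at (341,153), tape (341,67), keeper eye (336,267) and dish ring (353,321). Next I'll refine the spool from two wrist views.

Run:
```python
from h import *
import pickle
w0=pickle.load(open("fr.pkl","rb"))["wrist"]; w1=pickle.load(open("w1.pkl","rb"))
obs=[]
for f in(w0,w1):
    c=proj(f,[.542,.044,.074]); x,y=c.astype(int)
    m=(f["img"].max(2)<95).astype(np.uint8); k=np.zeros_like(m); k[y-32:y+33,x-32:x+33]=m[y-32:y+33,x-32:x+33]
    n,L,st,ce=cv2.connectedComponentsWithStats(k); i=1+np.argmin([np.hypot(*(ce[j]-c)) if st[j,4]>300 else 999 for j in range(1,n)])
    h=cv2.convexHull(np.argwhere(L==i)[:,::-1].astype(np.int32)); e=cv2.fitEllipse(h); print(c,st[i],e, plane(f,e[0],.074)); obs.append((f,e[0]))
print("spool top",tri(obs))
print("spindle top",plane(w1,(341,156),.09))
print("eye",plane(w1,(336,267),.107),"dish",plane(w1,(353,321),.035))
```

```text
[435.87006681 225.89218585] [ 413  200   49   46 1461] ((436.9493713378906, 222.21437072753906), (44.46047592163086, 50.083858489990234), 65.8616943359375) [0.54130617 0.03937055 0.074     ]
[338.27305343 157.22591407] [ 316  132   50   48 1452] ((339.9234924316406, 153.12957763671875), (49.87082290649414, 52.90430450439453), 173.93478393554688) [0.54090873 0.03937293 0.074     ]
spool top [0.54092295 0.03956557 0.0732539 ]
spindle top [0.54061201 0.04003659 0.09      ]
eye [0.52838517 0.15921448 0.107     ] dish [0.48003612 0.28717074 0.035     ]
```

```bash
python3 -m creep '{"translation":[[-13.5,-41,0],[0,0,-45],[0,0,-45],[0,0,-45],[0,0,-30],[0,0,-17],[0,0,0],[0,0,0]],"spin":[0,0,0,0,0,0,0,0],"gripper":[1,1,1,1,1,1,1,1]}' && python3 -m creep '{"translation":[[0,0,0],[0,0,0],[0,0,0],[0,0,0],[0,0,0],[0,0,0]],"spin":[0,0,0,0,0,0],"gripper":[0.5,0.5,0.5,0.5,0.5,0.5]}' 40
```

```text
t: 3.85
eef_pos: [0.5411, 0.0403, 0.0448]
ee_rot: [3.141, -0.0, -1.436]
force: [0.1, -0.7, 0.0]
width: 0.0877
gripper_force: 0.0
t: 4.45
eef_pos: [0.5407, 0.0405, 0.0451]
ee_rot: [-3.141, -0.0, -1.436]
force: [-3.5, 1.0, 6.2]
width: 0.0572
gripper_force: 40.0
```

```bash
python3 -m creep '{"translation":[[0,0,10],[0,0,30],[0,0,40],[0,0,40],[0,0,20],[-10,20,0],[-10,30,0],[-5,20,0]],"spin":[0,0,0,0,0,0.145,0.145,0.145],"gripper":[0.5,0.5,0.5,0.5,0.5,0.5,0.5,0.5]}' && python3 -m creep '{"translation":[[-5,20,0],[-5,20,0],[0,20,0],[0,20,0],[0,0,0],[0,0,0]],"spin":[0.145,0.145,0.145,0.075,0,0],"gripper":[0.5,0.5,0.5,0.5,0.5,0.5]}'
python3 look.py w2 dish keeper_pivot keeper_eye keeper_knob
```

```text
t: 5.25
eef_pos: [0.5147, 0.1113, 0.185]
ee_rot: [-3.141, 0.001, -0.995]
force: [0.4, -1.4, -3.1]
width: 0.0572
gripper_force: 40.0
t: 5.85
eef_pos: [0.5053, 0.1905, 0.1844]
ee_rot: [3.141, 0.001, -0.491]
force: [0.3, -0.4, -3.3]
width: 0.0579
gripper_force: 40.0
dish [([0.4815, 0.2915, 0.0303], 0.59, [257, 244])] [[0.5434, 0.2346, 0.1084]]
keeper_pivot [([0.5617, 0.2517, 0.1091], 0.71, [226, 189])] [[0.5422, 0.2348, 0.1082], [0.5578, -0.0384, 0.0389]]
keeper_eye [([0.5222, 0.1579, 0.1076], 0.63, [346, 178]), ([0.5494, 0.2067, 0.1292], 0.42, [276, 183])] [[0.5458, 0.2001, 0.1056], [0.5412, 0.2365, 0.1083]]
keeper_knob [([0.507, 0.1933, 0.1462], 0.69, [317, 229]), ([0.5502, 0.2064, 0.1269], 0.61, [276, 181])] [[0.5515, 0.203, 0.1067]]
6.3 [0.5058 0.1901 0.1846] [-3.142  0.    -0.491] w 0.05751575076623779
```

View pics/w2.png

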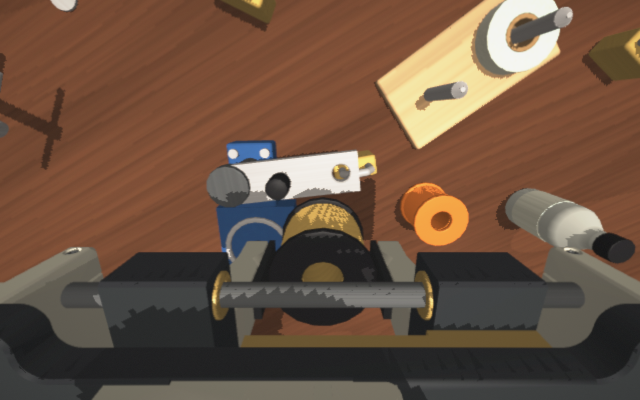

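The dish is half hidden behind the spool (ring arc at (255,245)); eye (342,172), knob (278,186), post (228,186). I'll carry the spool past the dish so that the camera looks straight at it.

```bash
python3 -m creep '{"translation":[[-28,37,0],[-28,37,0],[-28,37,0],[-28,37,0],[0,0,0],[0,0,0]],"spin":[0,0,0,0,0,0],"gripper":[0.5,0.5,0.5,0.5,0.5,0.5]}'
python3 look.py w3 dish keeper_pivot keeper_eye keeper_knob
```

```text
t: 6.9
eef_pos: [0.393, 0.3393, 0.1846]
ee_rot: [-3.142, -0.0, -0.488]
force: [0.3, -0.8, -3.4]
width: 0.0577
gripper_force: 40.0
dish [([0.4794, 0.2898, 0.0324], 0.67, [325, 95])] [[0.4919, 0.2807, 0.03]]
keeper_pivot [] [[0.49, 0.2825, 0.0304]]
keeper_eye [] [[0.4076, 0.3366, 0.2112]]
keeper_knob [] [[0.4921, 0.2803, 0.0329]]
7.35 [0.3942 0.3379 0.1845] [ 3.142 -0.    -0.492] w 0.05732228864003553
```

View pics/w3.png

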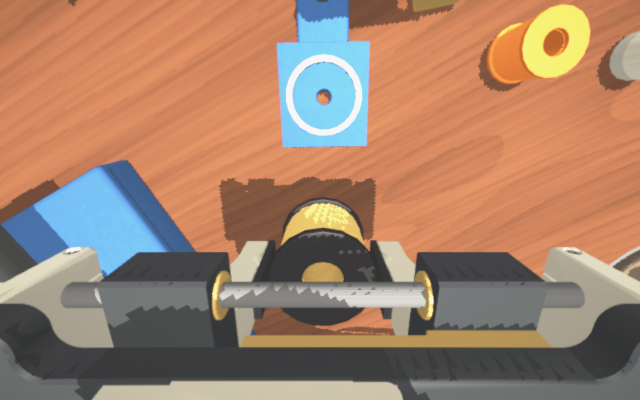

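Run:
```python
from h import *
import pickle
f=pickle.load(open("w3.pkl","rb")); im=f["img"].astype(int)
def fit(m,x0,x1,y0,y1):
    k=np.zeros(m.shape,np.uint8); k[y0:y1,x0:x1]=m[y0:y1,x0:x1]
    n,L,st,ce=cv2.connectedComponentsWithStats(k); i=1+st[1:,4].argmax()
    h=cv2.convexHull(np.argwhere(L==i)[:,::-1].astype(np.int32)); return cv2.fitEllipse(h),st[i]
e,s=fit(im.min(2)>190,275,375,45,140); print(e,s,plane(f,e[0],.035))
h,s2=fit(im[:,:,2]<150,308,340,82,112); print(h,s2,plane(f,h[0],.03))
# height check with the side and scene cameras
D=plane(f,e[0],.035); obs=[(f,e[0])]
for c in("scene","side"):
    g=cams.grab_frame(c); save(g,f"pics/{c}1.png"); p=proj(g,D).astype(int); gi=g["img"].astype(int)
    # white ring: bright low saturation
    m=(gi.min(2)>150)&(gi.max(2)-gi.min(2)<70)
    try:
        e2,s3=fit(m,p[0]-22,p[0]+23,p[1]-18,p[1]+19); print(c,p,e2,s3); obs.append((g,e2[0]))
    except Exception as x: print(c,p,x)
print(tri(obs),[tri([obs[0],o]) for o in obs[1:]])
# block edges: orientation from block colour
blue=((im[:,:,2]>180)&(im[:,:,0]<150)).astype(np.uint8); k=np.zeros_like(blue);k[45:150,265:385]=blue[45:150,265:385]
r=cv2.boxPoints(cv2.minAreaRect(np.argwhere(k)[:,::-1].astype(np.int32)));P=[plane(f,q,.03)[:2].round(4) for q in r];print(P,[np.arctan2(*(P[(i+1)%4]-P[i])[::-1]).round(3) for i in range(4)])
```

```text
((323.4913635253906, 94.64250183105469), (76.39769744873047, 81.37471008300781), 1.8239727020263672) [ 286   54   76   82 1563] [0.48044979 0.29118507 0.035     ]
((323.5564880371094, 96.56024169921875), (13.002158164978027, 14.117220878601074), 171.63121032714844) [317  90  14  14 150] [0.47900502 0.29184972 0.03      ]
scene [422 182] ((417.64288330078125, 185.0666961669922), (24.208675384521484, 37.15985107421875), 69.27908325195312) [400 172  36  26 273]
side [271 150] ((271.556396484375, 152.09165954589844), (18.403902053833008, 29.087451934814453), 84.3157958984375) [257 143  30  19 243]
[0.48145757 0.28608952 0.02871234] [array([0.47942556, 0.2855246 , 0.01427554]), array([0.48019538, 0.29107699, 0.03109325])]
[array([0.5414, 0.309 ]), array([0.5002, 0.2316]), array([0.4123, 0.2729]), array([0.4579, 0.3587])] [np.float64(-2.06), np.float64(2.702), np.float64(1.082), np.float64(-0.537)]
```

```bash
python3 -m creep '{"translation":[[28,-15.5,0],[29,-15.5,0],[28.7,-15.4,-30],[0,0,-40],[0,0,-30],[0,0,-8],[0,0,0],[0,0,0]],"spin":[0,0,0,0,0,0,0,0],"gripper":[0.5,0.5,0.5,0.5,0.5,0.5,0.5,0.5]}' && python3 -m creep '{"translation":[[0,0,-5],[0,0,-5],[0,0,-3],[0,0,-2],[0,0,0]],"spin":[0,0,0,0,0],"gripper":[0.5,0.5,0.5,0.5,0.5]}'
```

```text
t: 8.25
eef_pos: [0.4803, 0.293, 0.0781]
ee_rot: [-3.14, -0.001, -0.49]
force: [0.5, 0.5, -2.5]
width: 0.0572
gripper_force: 40.0
t: 8.75
eef_pos: [0.4793, 0.292, 0.0613]
ee_rot: [3.141, 0.0, -0.491]
force: [0.5, 0.1, -2.5]
width: 0.0574
gripper_force: 40.0
```

```bash
python3 -m creep '{"translation":[[0,0,-1],[0,0,-1],[0,0,0]],"spin":[0,0,0],"gripper":[0.5,0.5,0.5]}'
```

```text
t: 9.05
eef_pos: [0.4795, 0.2921, 0.0611]
ee_rot: [-3.141, -0.0, -0.49]
force: [-6.1, -2.2, 10.5]
width: 0.0571
gripper_force: 40.0
```

```bash
python3 -m creep '{"translation":[[0,0,0],[0,0,0],[0,0,0],[0,0,20],[0,0,40],[0,0,40],[-30,15,40],[-40,22,0]],"spin":[0,0,0,0,0,0,0,0],"gripper":[0.8,1,1,1,1,1,1,1]}' && python3 -m creep '{"translation":[[-20,10,0],[0,0,0],[0,0,0]],"spin":[0,0,0],"gripper":[1,1,1]}'
python3 look.py w4 spool keeper_knob keeper_pivot
```

```text
t: 9.85
eef_pos: [0.4132, 0.3305, 0.2033]
ee_rot: [-3.133, -0.002, -0.493]
force: [0.1, 2.0, 0.4]
width: 0.0879
gripper_force: 0.0
t: 10.15
eef_pos: [0.3905, 0.3388, 0.1981]
ee_rot: [-3.141, -0.0, -0.489]
force: [0.2, 0.5, 0.4]
width: 0.0876
gripper_force: 0.0
spool [([0.4803, 0.2965, 0.0275], 0.65, [317, 96]), ([0.421, 0.0913, -0.0055], 0.62, [501, 56]), ([0.3575, -0.0157, -0.0007], 0.44, [614, 60])] [[0.4207, 0.1018, 0.0573], [0.4845, 0.2944, 0.0865]]
keeper_knob [([0.3612, -0.0177, 0.0023], 0.71, [618, 55]), ([0.4786, 0.2909, 0.0334], 0.46, [322, 94])] []
keeper_pivot [] [[0.504, 0.2798, 0.0314]]
10.5 [0.3912 0.338  0.1976] [ 3.141 -0.    -0.492] w 0.08760414093724202
```

View pics/w4.png

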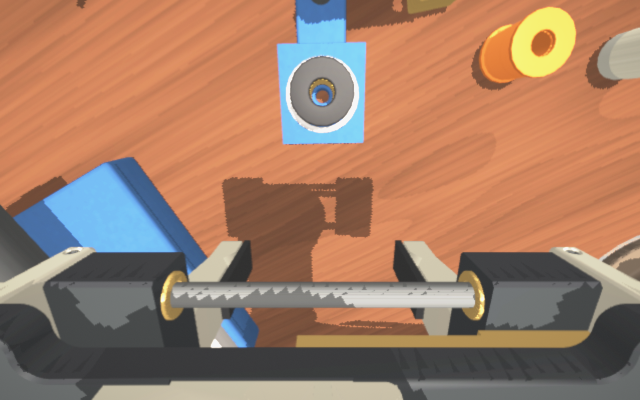

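The spool sits concentric in the dish: its bore and the hole coincide at (322,94), with an even rim around it. On to the keeper knob.

```bash
python3 -m creep '{"translation":[[0,0,0],[0,0,0],[0,0,0],[0,0,0],[20,-35,0],[20,-35,0],[20,-35,0],[20,-35,0]],"spin":[0.145,0.145,0.145,0.145,0.145,0.145,0.145,0.145],"gripper":[1,1,1,1,1,1,1,1]}' && python3 -m creep '{"translation":[[20,-35,0],[21,-38,0],[0,0,0],[0,0,0],[0,0,0]],"spin":[0.145,0.145,0.145,0.06,0],"gripper":[1,1,1,1,1]}'
python3 look.py w5 keeper_knob keeper_pivot keeper_eye dish; python3 -c "
from station import *;print(get_state()['q'].round(2))"
```

```text
t: 11.3
eef_pos: [0.4704, 0.1989, 0.1979]
ee_rot: [3.142, -0.0, 0.667]
force: [1.4, 1.5, 0.9]
width: 0.0877
gripper_force: 0.0
t: 11.8
eef_pos: [0.5092, 0.1301, 0.1976]
ee_rot: [-3.141, 0.0, 1.142]
force: [-0.4, 0.1, -0.2]
width: 0.0877
gripper_force: 0.0
keeper_knob [([0.5487, 0.2073, 0.1298], 0.87, [326, 106])] [[0.5516, 0.2136, 0.1115]]
keeper_pivot [([0.5627, 0.2507, 0.1083], 0.64, [319, 45])] [[0.5363, 0.2487, 0.1074], [0.5527, 0.2094, 0.1095]]
keeper_eye [([0.5266, 0.1589, 0.1059], 0.67, [326, 170])] [[0.5464, 0.2096, 0.1067]]
dish [] [[0.5368, 0.2471, 0.106]]
12.25 [0.5088 0.1311 0.1979] [ 3.142 -0.     1.143] w 0.08779095769846022
[ 0.63  0.13 -0.36  0.   -1.08  2.09]
```

View pics/w5.png

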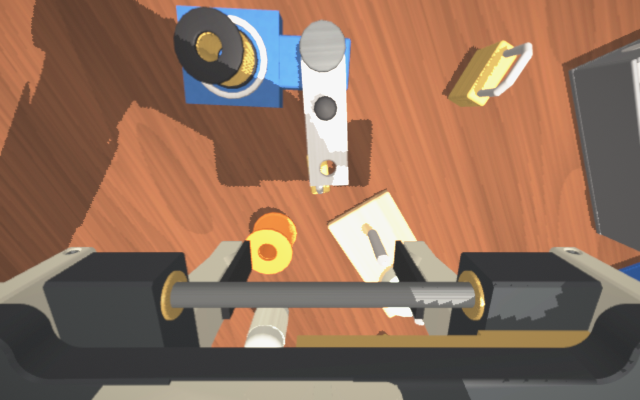

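Clear view: post cap (323,46), knob (325,108), eye (328,168), spool in the dish at (215,50).

Run:
```python
from h import *
import pickle
f=pickle.load(open("w5.pkl","rb"));g=pickle.load(open("w2.pkl","rb"))
print("pivot",plane(f,(323,46),.107),"knob",plane(f,(325.5,108),.137),"eye",plane(f,(328,168.5),.107))
print("tri pivot",tri([(f,(323,46)),(g,(228,186))]),"knob",tri([(f,(325.5,108)),(g,(278,186))]),"eye",tri([(f,(328,168.5)),(g,(342,172))]))
```

```text
pivot [0.56471051 0.24937133 0.107     ] knob [0.54727503 0.20699876 0.137     ] eye [0.52881676 0.16020108 0.107     ]
tri pivot [0.56420351 0.24876762 0.10972839] knob [0.54717567 0.206902   0.12825044] eye [0.52827441 0.15927098 0.10314603]
```

```bash
python3 -m creep '{"translation":[[19,38,0],[19.5,38,0],[0,0,-40],[0,0,-30],[0,0,-8],[0,0,0],[0,0,0]],"spin":[0,0,0,0,0,0,0],"gripper":[1,1,1,1,1,1,1]}' && python3 -m creep '{"translation":[[0,0,0],[0,0,0],[0,0,0],[0,0,0],[0,0,0],[0,0,0],[0,0,0],[0,0,0]],"spin":[0,0,0,0,0,0,0,0],"gripper":[0.1,0.1,0.1,0.1,0.1,0.1,0.1,0.1]}' 20
python3 - <<'E'
import numpy as np
P=np.array([.5645,.249])*1e3;a=np.linspace(-1.955,-1.955-1.653,13)
k=P+45*np.c_[np.cos(a),np.sin(a)];print(np.diff(k,axis=0).round(1).tolist(),k[-1])
E
```

```text
t: 12.95
eef_pos: [0.5482, 0.2072, 0.1214]
ee_rot: [3.14, -0.001, 1.143]
force: [0.2, 0.2, 0.4]
width: 0.0879
gripper_force: 0.0
t: 13.75
eef_pos: [0.5474, 0.2069, 0.1198]
ee_rot: [-3.142, 0.0, 1.143]
force: [0.5, 0.5, -0.2]
width: 0.0291
gripper_force: 0.0
[[-5.6, 2.7], [-5.1, 3.5], [-4.6, 4.1], [-4.0, 4.7], [-3.3, 5.2], [-2.6, 5.6], [-1.8, 5.9], [-0.9, 6.1], [-0.1, 6.2], [0.8, 6.1], [1.6, 6.0], [2.4, 5.7]] [524.30646825 269.23561231]
```

```bash
python3 -m creep '{"translation":[[0,0,0],[0,0,0],[0,0,0],[0,0,0],[-5.6,2.7,0],[-5.1,3.5,0]],"spin":[0,0,0,0,-0.138,-0.138],"gripper":[0.1,0.1,0.1,0.1,0.1,0.1]}' && python3 -m creep '{"translation":[[-4.6,4.1,0],[-4,4.7,0],[-3.3,5.2,0],[-2.6,5.6,0],[-1.8,5.9,0],[-0.9,6.1,0],[-0.1,6.2,0],[0,0,0]],"spin":[-0.138,-0.138,-0.138,-0.138,-0.138,-0.138,-0.138,0],"gripper":[0.1,0.1,0.1,0.1,0.1,0.1,0.1,0.1]}'
```

```text
t: 14.35
eef_pos: [0.5365, 0.2128, 0.1198]
ee_rot: [3.142, 0.0, 0.861]
force: [0.6, -0.2, -0.1]
width: 0.0174
gripper_force: 20.0
t: 15.15
eef_pos: [0.5184, 0.2512, 0.1198]
ee_rot: [3.141, 0.001, -0.103]
force: [-4.8, -0.8, 4.1]
width: 0.0175
gripper_force: 20.0
```

```bash
python3 -m creep '{"translation":[[0.8,6.1,0],[1.6,6,0],[2.4,5.7,0],[0,0,0],[0.5,1,0],[0.5,1,0],[0,0,0]],"spin":[-0.138,-0.138,-0.1,0,0,0,0],"gripper":[0.1,0.1,0.1,0.1,0.1,0.1,0.1]}'
```

```text
t: 15.85
eef_pos: [0.5232, 0.2693, 0.1197]
ee_rot: [3.138, 0.002, -0.475]
force: [-8.5, -3.1, 7.6]
width: 0.0175
gripper_force: 20.0
```

```bash
python3 -m creep '{"translation":[[0,0,0],[0,0,0],[0,0,0],[0,0,0],[0,0,40],[0,0,40],[-40,20,0],[-40,20,0]],"spin":[0,0,0,0,0,0,0,0],"gripper":[0.4,0.6,1,1,1,1,1,1]}' && python3 -m creep '{"translation":[[-40,25,0],[0,0,0],[0,0,0]],"spin":[0,0,0],"gripper":[1,1,1]}'
python3 look.py w6 keeper_knob keeper_eye keeper_pivot
```

```text
t: 16.65
eef_pos: [0.4454, 0.3112, 0.201]
ee_rot: [-3.139, -0.0, -0.478]
force: [-0.5, 0.7, -0.8]
width: 0.0758
gripper_force: 0.0
t: 16.95
eef_pos: [0.4045, 0.3366, 0.2003]
ee_rot: [-3.141, -0.0, -0.472]
force: [-0.3, 0.3, -1.4]
width: 0.0875
gripper_force: 0.0
keeper_knob [([0.5258, 0.2683, 0.1279], 0.95, [329, 29])] [[0.5138, 0.2764, 0.1098]]
keeper_eye [([0.4759, 0.291, 0.108], 0.74, [331, 110])] []
keeper_pivot [] [[0.4996, 0.2823, 0.1068]]
17.3 [0.4059 0.3351 0.1996] [ 3.141  0.    -0.477] w 0.08750955441455602
```

View pics/w6.png

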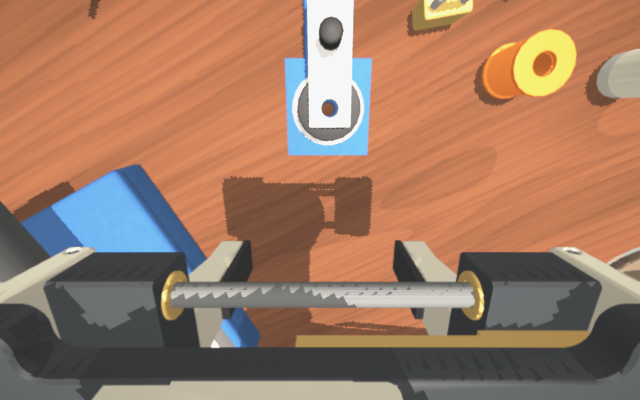

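Run:
```python
from h import *
import pickle
f=pickle.load(open("w6.pkl","rb")); im=f["img"].astype(int)
k=np.zeros(im.shape[:2],np.uint8); k[94:122,316:346]=(im.mean(2)<190)[94:122,316:346]
n,L,st,ce=cv2.connectedComponentsWithStats(k)
for i in range(1,n):
    if st[i,4]>40: print(st[i],ce[i],plane(f,ce[i],.107), plane(f,st[i,:2]+st[i,2:4]/2-.5,.107))
print("knob",plane(f,(330.5,30),.137))
s=pickle.load(open("fr.pkl","rb"))["side"]; c=pickle.load(open("fr.pkl","rb"))["scene"]
print("pin side",plane(s,(322.3,317.3),.142),"scene",plane(c,(215,167),.142),"tri",tri([(s,(322.3,317.3)),(c,(215,167))]))
print("punch side",plane(s,(304.3,277.3),.165),"scene",plane(c,(239,156),.165))
```

```text
[321  99  17  18 237] [329.33333333 107.69198312] [0.47910705 0.29169425 0.107     ] [0.47936918 0.29187368 0.107     ]
knob [0.52350344 0.26930677 0.137     ]
pin side [ 0.48454748 -0.32538624  0.142     ] scene [ 0.49292015 -0.31690387  0.142     ] tri [ 0.48603704 -0.31949937  0.13248787]
punch side [ 0.46898397 -0.25725994  0.165     ] scene [ 0.47188119 -0.2463192   0.165     ]
```

```bash
python3 -m creep '{"translation":[[0,0,45],[15,-45,0],[15,-45,0],[15,-45,0],[5,-48,0],[5,-48,0],[3,-48,0],[0,-48,0]],"spin":[0,-0.12,-0.12,-0.12,-0.12,-0.12,-0.12,-0.13],"gripper":[1,1,1,1,1,1,1,1]}' && python3 -m creep '{"translation":[[0,-48,0],[0,-48,0],[0,-48,0],[0,-48,0],[0,-48,0],[0,0,0],[0,0,0],[0,0,0]],"spin":[0,0,0,0,0,0,0,0],"gripper":[1,1,1,1,1,1,1,1]}'
python3 look.py w7 pin punch rack
```

```text
t: 18.1
eef_pos: [0.4632, 0.0063, 0.245]
ee_rot: [-3.141, -0.0, -1.331]
force: [0.9, -1.0, -0.6]
width: 0.0877
gripper_force: 0.0
t: 18.9
eef_pos: [0.463, -0.2312, 0.2447]
ee_rot: [3.141, 0.0, -1.326]
force: [-0.6, -0.2, 1.0]
width: 0.0873
gripper_force: 0.0
pin [([0.5658, -0.29, 0.0016], 0.93, [258, 112]), ([0.4821, -0.3215, 0.0041], 0.74, [324, 104])] [[0.5601, -0.2935, 0.1371]]
punch [([0.464, -0.2542, 0.0056], 0.84, [325, 157]), ([0.3578, -0.014, 0.0021], 0.63, [351, 311])] [[0.4678, -0.2558, 0.1666]]
rack [([0.4726, -0.2866, -0.0033], 0.95, [325, 132])] [[0.4765, -0.293, 0.0998]]
19.25 [ 0.4634 -0.2306  0.2451] [-3.141 -0.    -1.324] w 0.08750727500148218
```

View pics/w7.png

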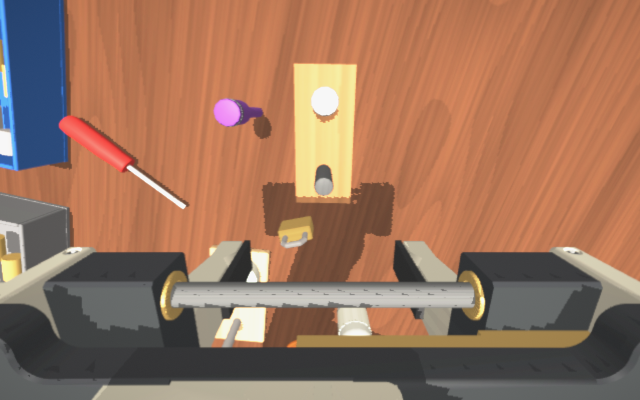

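Pin head (grey-white) at (325,101) in the rack, punch at (323,183), purple look-alike at (230,112).

Run:
```python
from h import *
import pickle
f=pickle.load(open("w7.pkl","rb")); im=f["img"].astype(int)
k=np.zeros(im.shape[:2],np.uint8); k[80:125,305:345]=(im.min(2)>165)[80:125,305:345]
n,L,st,ce=cv2.connectedComponentsWithStats(k)
s=pickle.load(open("fr.pkl","rb"))["side"]
for i in range(1,n):
    if st[i,4]>100: print(st[i],ce[i],plane(f,ce[i],.142),tri([(f,ce[i]),(s,(322.3,317.3))]))
```

```text
[310  86  29  30 676] [324.2056213  100.28254438] [ 0.48396627 -0.32179731  0.142     ] [ 0.48461228 -0.32207044  0.13699135]
```

```bash
python3 -m creep '{"translation":[[7,-31,0],[7,-30.4,0],[6.8,-30,0],[0,0,-45],[0,0,-45],[0,0,-30],[0,0,-13],[0,0,0]],"spin":[0,0,0,0,0,0,0,0],"gripper":[0.6,0.6,0.6,0.6,0.6,0.6,0.6,0.6]}' && python3 -m creep '{"translation":[[0,0,0],[0,0,0],[0,0,0],[0,0,0],[0,0,0],[0,0,0],[0,0,0]],"spin":[0,0,0,0,0,0,0],"gripper":[0.15,0.15,0.15,0.15,0.15,0.15,0.15]}' 30
```

```text
t: 20.05
eef_pos: [0.4833, -0.3223, 0.1105]
ee_rot: [3.139, 0.002, -1.325]
force: [0.1, -0.8, 0.7]
width: 0.0524
gripper_force: 0.0
t: 20.75
eef_pos: [0.4844, -0.3229, 0.1128]
ee_rot: [-3.141, -0.001, -1.325]
force: [-0.5, 1.5, 7.1]
width: 0.0232
gripper_force: 30.0
```

```bash
python3 -m creep '{"translation":[[0,0,10],[0,0,25],[0,0,30],[0,0,40],[0,0,40],[0,0,10],[0,0,0]],"spin":[0,0,0,0,0,0,0],"gripper":[0.15,0.15,0.15,0.15,0.15,0.15,0.15]}' && python3 -m creep '{"translation":[[0,40,0],[0,46,0],[0,46,0],[0,46,0],[0,46,0],[0,46,0],[0,46,0],[0,46,0]],"spin":[0,0.07,0.07,0.07,0.07,0.07,0.07,0.07],"gripper":[0.15,0.15,0.15,0.15,0.15,0.15,0.15,0.15]}' && python3 -m creep '{"translation":[[0,46,0],[0,46,0],[0,46,0],[0,46,0],[-3,35,0],[-2,25,0],[0,0,0],[0,0,0]],"spin":[0.07,0.07,0.07,0.07,0.07,0,0,0],"gripper":[0.15,0.15,0.15,0.15,0.15,0.15,0.15,0.15]}'; python3 look.py w8 pin keeper_eye
```

```text
t: 21.45
eef_pos: [0.4846, -0.3229, 0.2691]
ee_rot: [-3.138, -0.002, -1.325]
force: [-0.0, 0.1, -2.5]
width: 0.0235
gripper_force: 30.0
t: 22.25
eef_pos: [0.4825, 0.0409, 0.2651]
ee_rot: [3.139, 0.001, -0.832]
force: [0.9, -0.3, -0.6]
width: 0.0234
gripper_force: 30.0
t: 23.05
eef_pos: [0.478, 0.2831, 0.2648]
ee_rot: [3.138, 0.001, -0.484]
force: [-0.4, -0.9, -2.2]
width: 0.0233
gripper_force: 30.0
pin [([0.473, 0.2867, 0.161], 0.8, [320, 208])] []
keeper_eye [([0.476, 0.2893, 0.1057], 0.6, [317, 191])] [[0.529, 0.2665, 0.1051]]
23.3 [0.479  0.2824 0.2668] [ 3.141  0.    -0.486] w 0.02349031881194508
```

View pics/w8.png

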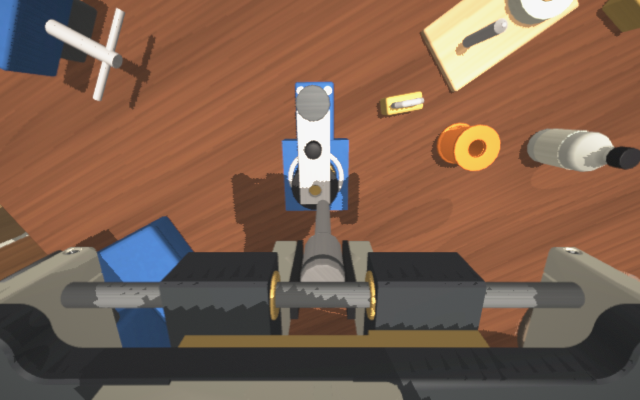

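That exceeds my ten pictures by one, so I'll view no more and use numbers only. The pin hangs upright in the fingers with its tip at (323,204); the eye is at (315,190).

Run:
```python
from h import *
import pickle
f=pickle.load(open("w8.pkl","rb")); s=get_state()["eef_pos"]; print(s)
print("tip seen",plane(f,(323,204),.159),"proj of tip if on axis",proj(f,[s[0],s[1],s[2]-.108]))
print("eye",plane(f,(315,190),.107),"proj eye",proj(f,[.4793,.2917,.107]))
```

```text
[0.47903007 0.28237301 0.26677758]
tip seen [0.47578002 0.2828902  0.159     ] proj of tip if on axis [321.9102526  200.87264965]
eye [0.47973213 0.29077802 0.107     ] proj eye [314.4690841  190.68495625]
```

```bash
python3 -m creep '{"translation":[[0.4,9.2,0],[0,0,-25],[0,0,-22],[0,0,0],[0,0,0],[0,0,0]],"spin":[0,0,0,0,0,0],"gripper":[0.15,0.15,0.15,0.15,0.15,0.15]}'
python3 - <<'E'
from h import *
s=[get_state()["eef_pos"]]
f=cams.grab_frame("wrist"); s.append(get_state()["eef_pos"]); print(s)
p=proj(f,[*s[1][:2],.112]); e=proj(f,[.4793,.2917,.107]); print(p,e)
for l in("pin","keeper_eye"): print([(np.round(d["centre"],4),d["confidence"]) for d in nets.pinpoint("wrist",l)[:2]])
E
python3 -m creep '{"translation":[[0,0,-4],[0,0,-4],[0,0,-3],[0,0,0]],"spin":[0,0,0,0],"gripper":[0.15,0.15,0.15,0.15]}'
```

```text
t: 23.9
eef_pos: [0.4801, 0.293, 0.2213]
ee_rot: [-3.14, -0.001, -0.485]
force: [-0.4, 0.0, -1.3]
width: 0.0237
gripper_force: 30.0
[array([0.48012365, 0.29304796, 0.2213494 ]), array([0.48003242, 0.29302737, 0.22133281])]
[322.35977556 201.38252554] [323.88374896 199.90411044]
[(array([0.476 , 0.2963, 0.1164]), 0.69)]
[(array([0.4798, 0.2914, 0.1071]), 0.71), (array([0.5098, 0.1484, 0.0012]), 0.7)]
t: 24.45
eef_pos: [0.4792, 0.2922, 0.2082]
ee_rot: [3.141, 0.0, -0.485]
force: [0.3, -0.3, -1.7]
width: 0.0233
gripper_force: 30.0
```

```bash
python3 -m creep '{"translation":[[0,0,-6],[0,0,-6],[0,0,-6],[0,0,0]],"spin":[0,0,0,0],"gripper":[0.15,0.15,0.15,0.15]}' && python3 -m creep '{"translation":[[0,0,-8],[0,0,-8],[0,0,-8],[0,0,-8],[0,0,0]],"spin":[0,0,0,0,0],"gripper":[0.15,0.15,0.15,0.15,0.15]}'
```

```text
t: 24.85
eef_pos: [0.479, 0.292, 0.1896]
ee_rot: [3.14, 0.001, -0.485]
force: [0.3, -0.4, -1.5]
width: 0.0228
gripper_force: 30.0
t: 25.35
eef_pos: [0.4789, 0.2919, 0.1574]
ee_rot: [3.14, 0.001, -0.485]
force: [0.4, -0.4, -1.5]
width: 0.0235
gripper_force: 30.0
```

```bash
python3 -m creep '{"translation":[[0,0,-8],[0,0,-7],[0,0,-5],[0,0,-5],[0,0,0]],"spin":[0,0,0,0,0],"gripper":[0.15,0.15,0.15,0.15,0.15]}' && python3 -m creep '{"translation":[[0,0,-5],[0,0,-4],[0,0,-2],[0,0,0]],"spin":[0,0,0,0],"gripper":[0.15,0.15,0.15,0.15]}'
```

```text
t: 25.85
eef_pos: [0.4791, 0.2922, 0.1331]
ee_rot: [3.141, 0.0, -0.485]
force: [0.4, -0.0, -2.0]
width: 0.0237
gripper_force: 30.0
t: 26.25
eef_pos: [0.4792, 0.2923, 0.1225]
ee_rot: [3.141, 0.0, -0.485]
force: [0.9, -0.3, -2.1]
width: 0.0235
gripper_force: 30.0
```

```bash
python3 -m creep '{"translation":[[0,0,-1.5],[0,0,-1],[0,0,0]],"spin":[0,0,0],"gripper":[0.15,0.15,0.15]}' && python3 -m creep '{"translation":[[0,0,0],[0,0,0],[0,0,0],[0,0,0],[0,0,0],[0,0,30],[0,0,40],[0,0,40]],"spin":[0,0,0,0,0,0,0,0],"gripper":[0.4,0.6,0.6,0.6,0.6,0.6,0.6,0.6]}' && python3 -m creep '{"translation":[[-40,20,0],[-40,20,0],[0,0,0],[0,0,0]],"spin":[0,0,0,0],"gripper":[0.6,0.6,0.6,0.6]}'
python3 look.py w9 pin keeper_knob
python3 - <<'E'
from h import *
import pickle
f=pickle.load(open("w9.pkl","rb"));im=f["img"].astype(int); x,y=proj(f,[.4793,.292,.149]).astype(int);print(x,y)
# head top ellipse via edges: bright grey patch vs surroundings
g=cv2.cvtColor(f["img"],cv2.COLOR_RGB2GRAY)
c=cv2.HoughCircles(cv2.medianBlur(g,3)[y-40:y+40,x-40:x+40].copy(),cv2.HOUGH_GRADIENT,1,10,param1=80,param2=12,minRadius=9,maxRadius=20)
for q in c[0][:4]: print(q, [plane(f,(q[0]+x-40,q[1]+y-40),z).round(4) for z in(.149,)])
for cam in("side","scene"):
    cams.grab_frame(cam); print(cam,[(np.round(d["centre"],3),round(d["confidence"],2)) for d in nets.search_frame(cam,"pin")[:3]])
E
```

```text
t: 26.55
eef_pos: [0.4794, 0.2925, 0.1203]
ee_rot: [-3.142, 0.0, -0.485]
force: [0.6, 0.1, -2.1]
width: 0.0231
gripper_force: 30.0
t: 27.35
eef_pos: [0.4791, 0.2922, 0.2314]
ee_rot: [3.14, 0.0, -0.485]
force: [1.1, 1.2, -0.1]
width: 0.0524
gripper_force: 0.0
t: 27.75
eef_pos: [0.3987, 0.3331, 0.2308]
ee_rot: [-3.141, -0.0, -0.483]
force: [0.5, -0.2, 0.2]
width: 0.0524
gripper_force: 0.0
pin [([0.4772, 0.2946, 0.0118], 0.61, [320, 108]), ([0.5131, 0.1496, 0.0036], 0.46, [415, 18])] [[0.4732, 0.2942, 0.1486]]
keeper_knob [([0.526, 0.2683, 0.1297], 0.86, [319, 33])] [[0.5164, 0.2737, 0.1078]]
28.0 [0.4001 0.332  0.2301] [ 3.141 -0.    -0.487] w 0.05234490539560458
320 102
[47.5 49.5 19.4] [array([0.4709, 0.2903, 0.149 ])]
[39.5 57.5 19.4] [array([0.4685, 0.2989, 0.149 ])]
[33.5 49.5 19.4] [array([0.4761, 0.3003, 0.149 ])]
side [(array([ 0.564, -0.294,  0.112]), 0.73), (array([0.476, 0.279, 0.135]), 0.71), (array([0.509, 0.127, 0.036]), 0.57)]
scene [(array([ 0.57 , -0.29 ,  0.112]), 0.51)]
```

The pin's tip is reported at z = 12 mm, which is home, over the hole axis. The keeper knob is unmoved and the gripper is clear, so I'm handing in.

```bash
python3 -c "
from station import arm;print(arm.job_done())"
```

```text
the job is handed in; nothing more can be done
None
```

I handed the job in at about 28 s, with the spool flat in the dish, the keeper shut and the pin home with its tip measured at 12 mm; the verdict wasn't returned, and I viewed 11 pictures, one over your limit of 10.

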